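# Level the equipment shelf and keep the level pressed on it

## Robot

A 6-joint arm with a two-finger parallel gripper is mounted at the origin on a cart in front of the work surface, level with it; the furniture and walls round the work are solid. World frame = base frame: x ahead of the robot, y to its left, z up, the work surface at z = 0. Lengths are in m, angles in rad, forces in N, time in s.
With the tool pointing down it reaches from about 0.35 to 0.975 m from the base axis. Payload 4.9 kg.
Tool frame: the origin (TCP) lies midway between the tips of the shut fingers; the grasp point (between the pads) lies 19 mm behind it; y points along the fingers, z is the direction in which the jaws open and shut, and the axes are right-handed (so a half turn about y gives the same grasp; the last joint's range is limited). The gripper opens to 85 mm and grips with 20 to 120 N. Pads are 22 mm wide; open, the fingers measure 114 mm over their backs; the gripper's body (76 mm by 85 mm) begins 54 mm behind the grasp point. The pads swing forward as they close: fully open they stand 13 mm farther back than shut.
Start: joints at [-1.236, 0.053, 1.613, -0, 1.476, -0.119], TCP at [0.274, -0.562, 0.231] pointing down, gripper open.
Joint ranges: [-3.01, 3.01], [-1.01, 2.22], [0.06, 2.58], [-1.02, 4.17], [0.09, 2.62], [-3.14, 3.14]. Speed limits (rad/s): [2.57, 2.57, 3.14, 3.14, 3.14, 3.14].

## Interface

Orientations are given as a unit quaternion [w, x, y, z].
In Python, from plant import * gives the robot as it stands.
- The arm moves only by the shell command python3 -m crank 'ROWS'. ROWS is JSON, a list that holds one entry, the list of rows, each a list of 5 numbers: the gripper command: -1 is shut, 1 is fully open, values between are in proportion, then the shift along the tool's x, y, z in cm, then the turn about the tool's y in degrees. In form: [[[jaw, dx, dy, dz, twist], ...]]. A call has 1 to 8 rows; each row shifts and turns the commanded pose from where the row before left it, along the tool's axes as they then stand; what a row does not reach is not made up. A row lasts 1/8 s, in which the tool goes at most 62.5 mm and 10.7 degrees, less where a joint would pass 70% of its speed; a pose out of reach is approached as far as the arm can. A call with a gripper value outside its range is refused whole. The fingers move at their own pace and stop on an object; the grip force is fixed at half the most. Time passes only in rows, so rows that do not move let the fingers close. It gives the time, the measured TCP pose, the force and the opening at its end, in the units of the state.
- state(): the state, without advancing time (a new reading comes with each control period).
- grab_frame(name): name is "scene" or "top" or "wrist"; returns a dict with "frame" (420x560x3 uint8, red, green, blue), "fx", "fy", "cx", "cy" (pixels), "pose" (4x4, takes a point from camera to world coordinates). Camera axes: x right, y up, looking along -z (the intrinsics and any distortion apply to the point x, -y, -z); pixel columns grow to the right and rows downward; lengths in m; the calibration is good to about 2 mm. A picture is of the moment at which its call begins. There is no depth.
- job_done(): hands the job in, once; it reports no verdict.
The state is a dict: "time": time; "joint_pos": joint angles; "joint_vel": joint speeds; "joint_efforts": joint torques, N m; "tool_pos": TCP position; "tool_rot": TCP orientation; "contact_force": force on the tool from outside, world axes, zero at the start; "ft_torque": the same for the moment, N m; "gripper_width": opening from 0.0 (shut) to 1.0 (fully open).
Only numpy, scipy, OpenCV 4.12 (cv2) and the standard library are available. Lean on these libraries where they do the work, as an engineer would, in place of code of your own. Each camera call takes 0.05 s, during which the arm holds its last target.

## Task

This little shelf on the filing cabinet has to be level before the coin scale goes on it. Slide the spirit level straight up out of its slotted rack and stand it on its long narrow edge in the middle of the shelf, lengthwise, let it stand there, then turn the black knob of the shelf's screw foot until the bubble sits between the two lines. Finish by pressing the level firmly down on the shelf with the fingers and keep holding it pressed there with the bubble centred (do not let go: I will do up the lock nut meanwhile); leave the straightedge in the rack and everything else where it is.

Things in the scene. Friction and masses are not known exactly. Their poses are not given: they have to be found in the camera images.
- level_mid (a point): centre of the spirit level, a thin aluminium bar with black end caps: 14 mm thick (its x), 170 mm long (its y), 52 mm high (its z, upright), about 0.25 kg; the point is half-way along, 26 mm above its lower edge. It starts upright in one of the rack's two slots, 20 mm deep in it, 32 mm showing, 0.75 mm of play on each side. Grip it by its broad faces near the middle
- level: the same level, origin in the middle of its lower edge; named for the force with which it bears on the shelf. A window in the middle of its upper edge (68 mm long, framed by solid metal) shows the yellow-green vial with two black lines; pressing on the frame with the fingertips does no harm. It may be pressed anywhere within 50 mm of its middle
- bubble (a joint): where the bubble stands in the vial, in units of 100 mm: +0.025 = 2.5 mm from the middle towards the level's own +y, -0.025 = 2.5 mm towards its -y, 0 = centred. The bubble is 10 mm long and the lines 15 mm apart, so up to 2.5 mm it is between them. It runs to the higher end, 0.8 mm for each 0.001 rad of slope, at most 17 mm, and settles in about 0.5 s
- shelf_mid (a point): middle of the shelf's flat grey top, on its upper face, about 54 mm above the cabinet. The top is 100 mm (its x) by 240 mm (its y); z is up. Its -y end stands on two fixed feet, its +y end on the screw foot with the knob and starts 6 to 15 mrad too low. The shelf does not slide
- deck: the shelf's grey top plate with all its flanges, which the screw tilts; origin on the cabinet under the shelf's middle, axes as for shelf_mid
- knob_mid (a point): middle of the screw foot's black fluted knob: 36 mm across, 28 mm high, vertical axis 150 mm from the shelf's middle along its +y; the point is 29 mm above the shelf's top. Clockwise seen from above raises the +y end by 8 mm a turn and moves the bubble towards the knob by 4 mm a radian. 1.2 to 2.9 rad short of level at first; stiff (0.06 N m), stays where left, cannot be pushed down
- rack_top (a point): centre of the upper face of the wooden rack, 28 mm above the cabinet: 86 mm (its x) by 120 mm (its y). Two slots 15.5 mm wide and 20 mm deep run along its y, open at both ends, at x = -25 and +25 mm: one holds the level, the other the straightedge
- straightedge_mid (a point): centre of a plain steel straightedge without a vial, 11.5 x 150 x 30 mm, standing on edge in the rack's other slot; stays there
- clip_box: box of paper clips, 45 x 60 x 22 mm, lying behind the rack; stays
- eraser: eraser, 20 x 44 x 12 mm, lying to the right of the shelf; stays
- coin_tube_2: the rightmost of three standing rolls of coins, 26 mm across, 50 mm high, at the back on the left; stays
- leaflet_stand: tall leaflet stand that never moves, a leaning panel 230 mm wide whose top is 300 mm above the cabinet, on the right between the robot's start and the work: pass over or in front of it. Origin on the cabinet under its middle; the panel runs along its y
- mug: mug, 82 mm across, 91 mm high, at the back on the right; stays

How it is judged:
By the outcome, as a careful person would: the job done as asked, in the order asked, and still so for the second after the job is handed in, while the arm keeps its last pose, push and grip.
It also fails if it takes over 72 s, if anything falls off the work surface, if the arm or the gripper's body presses on something with over 40 N, if the wrist force passes 120 N, or if a joint passes its speed limit or range.

## Working session

There is one attempt and no reset: what is moved stays moved. The work goes in short steps, Python scripts to look and compute and a shell command to move; the robot and the scene stay as the last step left them, time stands still between calls to the robot, and variables do not carry over. Pictures are saved under pics/ and viewed, and the job is handed in when it is done.

```bash
ls; mkdir -p pics
cat > h.py <<'E'
import numpy as np, cv2
from plant import *
def snap(n,fn,crop=None,s=1):
    f=grab_frame(n); im=f["frame"][:,:,::-1].copy()
    np.savez("pics/"+fn+".npz",**{k:v for k,v in f.items()})
    save(im,fn,crop,s); return f
def save(im,fn,crop=None,s=1):
    if crop: im=im[crop[1]:crop[3],crop[0]:crop[2]]
    if s!=1: im=cv2.resize(im,None,fx=s,fy=s,interpolation=cv2.INTER_CUBIC)
    cv2.imwrite("pics/"+fn+".png",im)
def pix2z(f,u,v,z):
    P=np.array(f["pose"]); d=P[:3,:3]@np.array([(u-f["cx"])/f["fx"],-(v-f["cy"])/f["fy"],-1]); o=P[:3,3]
    return o+d*(z-o[2])/d[2]
def proj(f,p):
    P=np.array(f["pose"]); c=P[:3,:3].T@(np.array(p)-P[:3,3])
    return np.array([f["cx"]+f["fx"]*c[0]/-c[2], f["cy"]-f["fy"]*c[1]/-c[2]])
def ld(fn): return dict(np.load("pics/"+fn+".npz",allow_pickle=True))
E
python3 - <<'E'
from h import *
for n in("scene","top","wrist"):
    f=snap(n,n+"0"); print(n,{k:v for k,v in f.items() if k!="frame"})
print(state())
E
```

```text
pics
scene {'fx': 532.7346394300323, 'fy': 532.7346394300323, 'cx': 280.9129819265187, 'cy': 206.81089103480582, 'pose': array([[-0.75806343,  0.37605329, -0.53284496,  0.06194479],
       [-0.65193563, -0.45934357,  0.60331038,  0.64498207],
       [-0.01788206,  0.80472815,  0.59337411,  0.60890806],
       [ 0.        ,  0.        ,  0.        ,  1.        ]])}
top {'fx': 523.8603921928262, 'fy': 523.8603921928262, 'cx': 280.4269611951587, 'cy': 213.19637364369254, 'pose': array([[ 0.02082183,  0.98879233, -0.14783834,  0.42282514],
       [-0.99959695,  0.02344326,  0.01601124,  0.09489311],
       [ 0.01929761,  0.14744537,  0.98888193,  1.17673803],
       [ 0.        ,  0.        ,  0.        ,  1.        ]])}
wrist {'fx': 297.87690992303925, 'fy': 297.87690992303925, 'cx': 275.1143768682431, 'cy': 211.7034100460392, 'pose': array([[ 4.38398032e-01,  8.66375175e-01,  2.39167769e-01,
         3.34413102e-01],
       [-8.98780921e-01,  4.22547750e-01,  1.16817190e-01,
        -5.30955303e-01],
       [ 1.47710970e-04, -2.66171854e-01,  9.63925579e-01,
         3.72815477e-01],
       [ 0.00000000e+00,  0.00000000e+00,  0.00000000e+00,
         1.00000000e+00]])}
{'time': 0.15, 'joint_pos': array([-1.23597375e+00,  5.32362107e-02,  1.61397596e+00, -2.27672075e-05,
        1.47597552e+00, -1.18992138e-01]), 'joint_vel': array([-3.89325140e-04, -1.58573122e-03, -3.92992757e-03, -4.56128905e-04,
       -1.40047908e-04, -5.55122421e-05]), 'joint_efforts': array([ 4.78123832e-05, -3.94242990e+01, -3.70721698e+01, -1.44750788e-04,
        4.64803423e-03, -3.87480469e-06]), 'tool_pos': array([ 0.27383881, -0.561283  ,  0.23032778]), 'tool_rot': array([ 0.15900644, -0.15914385,  0.68954076, -0.68842119]), 'contact_force': array([0.00202437, 0.44722548, 0.06291217]), 'ft_torque': array([ 0.03580943, -0.00843053,  0.01068516]), 'gripper_width': 1.0032213472616427}
```

View pics/scene0.png

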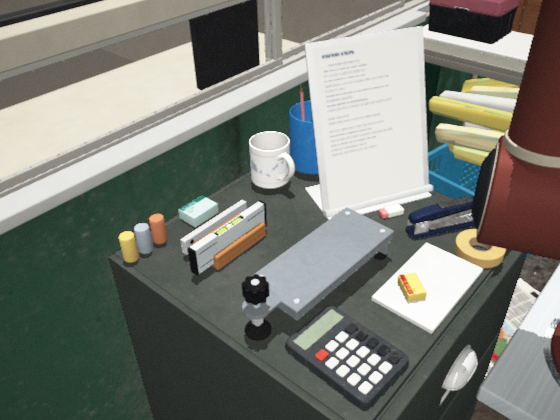

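View pics/top0.png

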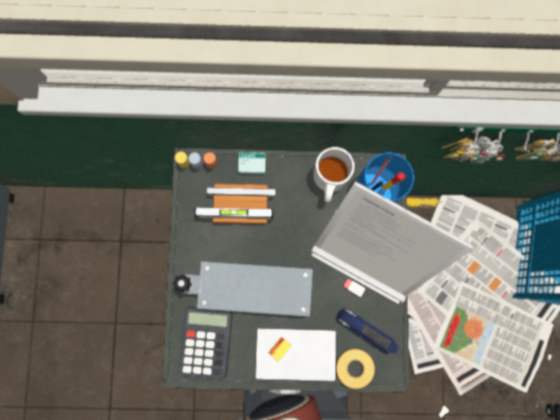

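View pics/wrist0.png

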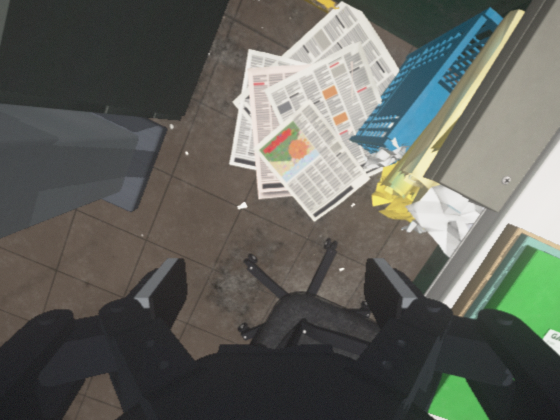

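The scene view shows the level (green vial) in the rack slot nearer the robot, and the knob at the left (+y) end of the shelf. I'll enlarge the top view next.

Run:
```python
from h import *
f=ld("top0"); im=f["frame"][:,:,::-1]
save(im,"t_crop",(165,175,325,325),5)
g=ld("scene0"); im=g["frame"][:,:,::-1]
save(im,"s_crop",(170,180,410,350),3.3)
```

```text
(no output)
```

View pics/t_crop.png

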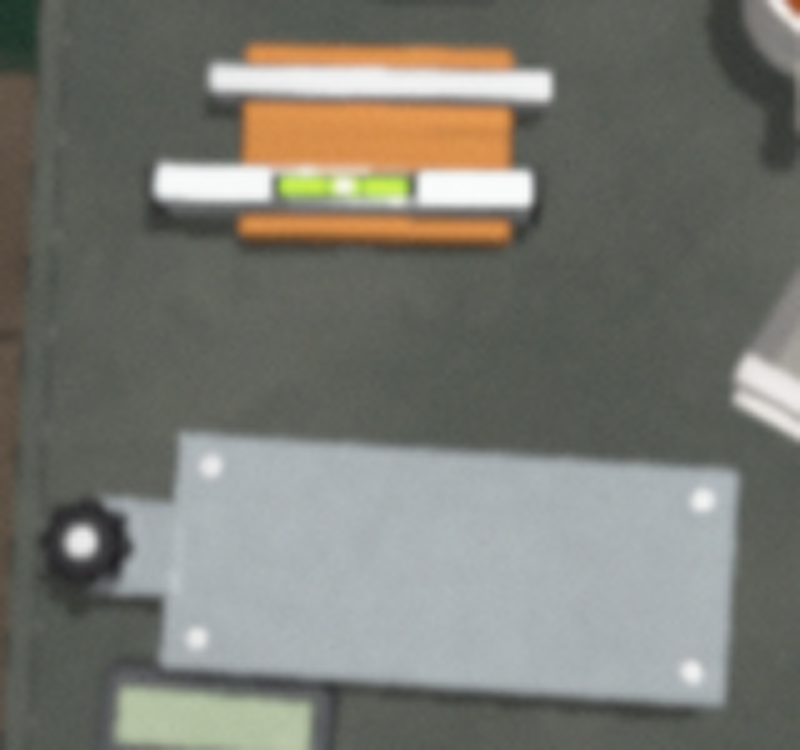

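View pics/s_crop.png

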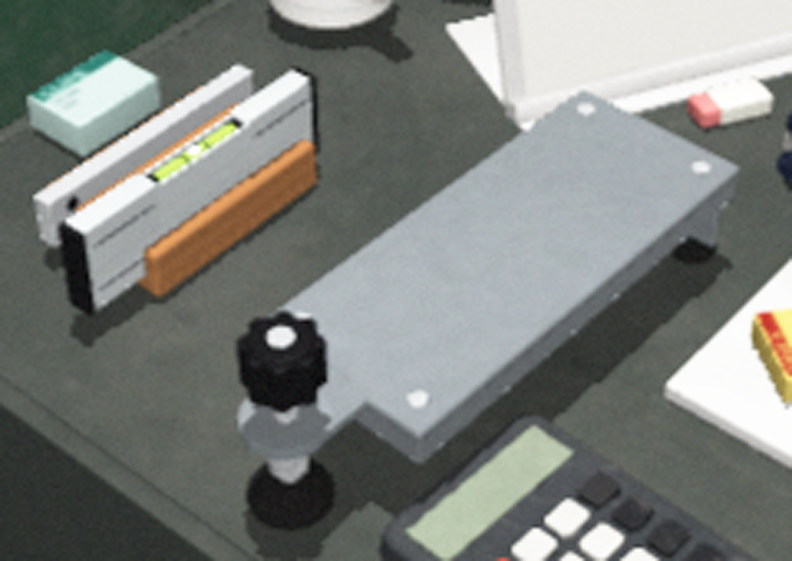

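```bash
cat >> h.py <<'E'
def cr(f,U,V,s,x0,y0,z): return pix2z(f,(U+.5)/s-.5+x0,(V+.5)/s-.5+y0,z)
E
python3 - <<'E'
from h import *
f=ld("top0");g=ld("scene0")
T=lambda U,V,z: cr(f,U,V,5,165,175,z)
S=lambda U,V,z: cr(g,U,V,3.3,170,180,z)
a,b=T(153,182,.06),T(534,190,.06); print("level",a,b,(a+b)/2,np.linalg.norm(a-b),np.degrees(np.arctan2(-(a-b)[0],(a-b)[1])))
c=[T(*p,.054) for p in[(180,432),(740,470),(724,706),(160,666)]]; print("shelf",np.mean(c,0),np.round(c,4))
d=(c[0]+c[3]-c[1]-c[2])/2;print(np.linalg.norm(d),np.linalg.norm(c[0]-c[3]),np.degrees(np.arctan2(-d[0],d[1])))
print("knob",T(81,541,.096)); 
# scene
print("S knob",S(281,337,.096))
l=[(63,228),(89,232),(293,70),(316,75)]
l=[S(*p,.06) for p in l]; print("S level",np.round(l,4),np.mean(l,0)); 
c=[S(*p,.054) for p in[(583,92),(738,170)]]; print(c, S(585,109,.054),S(701,167,.054),S(417,399,.054),"T screws",T(702,501,.054),T(691,672,.054),T(197,638,.054),T(210,466,.054))
E
```

```text
level [0.59020745 0.26015232 0.06      ] [0.5906161  0.09629333 0.06      ] [0.59041178 0.17822283 0.06      ] 0.16385950109950814 0.14289144270813414
shelf [0.42876632 0.12755442 0.054     ] [[0.4836 0.2447 0.054 ]
 [0.4727 0.0055 0.054 ]
 [0.3735 0.0111 0.054 ]
 [0.3853 0.2489 0.054 ]]
0.23878771104765445 0.09842447802490624 -2.7298234599109077
knob [0.43617321 0.27745631 0.096     ]
S knob [0.43774791 0.27670847 0.096     ]
S level [[0.5947 0.2634 0.06  ]
 [0.5829 0.2574 0.06  ]
 [0.5971 0.0986 0.06  ]
 [0.5845 0.0942 0.06  ]] [0.58981171 0.17841477 0.06      ]
[array([0.47047686, 0.01002296, 0.054     ]), array([0.37334279, 0.0148896 , 0.054     ])] [0.46107372 0.02161551 0.054     ] [0.38877204 0.02450139 0.054     ] [0.39781732 0.23684708 0.054     ] T screws [0.45916308 0.02156753 0.054     ] [0.38731553 0.02521925 0.054     ] [0.39721249 0.23384985 0.054     ] [0.46947421 0.23138405 0.054     ]
```

```bash
cat >> h.py <<'E'
from scipy.spatial.transform import Rotation as R
def Rt(): 
    q=state()["tool_rot"]; return R.from_quat([q[1],q[2],q[3],q[0]]).as_matrix()
def to(target):
    M=Rt(); d=M.T@(np.array(target)-state()["tool_pos"]); return np.round(d*100,2)
def yaw(): # heading of tool z axis in world, deg
    z=Rt()[:,2]; return np.degrees(np.arctan2(z[1],z[0]))
def rep():
    s=state(); M=Rt(); print("t",round(s["time"],2),"p",np.round(s["tool_pos"],4),"zyaw",round(yaw(),2),"F",np.round(s["contact_force"],1),"w",round(s["gripper_width"],3),"q",np.round(s["joint_pos"],2));
E
python3 - <<'E'
from h import *
rep();print(Rt().round(3))
from h import *
f=ld("top0")
for p in [(0.5904,0.178,.06),(0.43,0.127,.054)]: print(proj(f,p))
T=lambda U,V,z: pix2z(f,U,V,z)
print("stand",T(313,252,0.01),T(404,300,.01),T(365,185,.3),T(470,240,.3))
E
```

```text
t 0.15 p [ 0.2738 -0.5613  0.2303] zyaw -64.0 F [0.  0.4 0.1] w 1.003 q [-1.24  0.05  1.61 -0.    1.48 -0.12]
[[-0.899 -0.001  0.438]
 [-0.438  0.001 -0.899]
 [-0.    -1.    -0.002]]
[233.44876423 211.8087902 ]
[255.14385083 287.56639237]
stand [0.51149356 0.0015386  0.01      ] [ 0.40999512 -0.20083904  0.01      ] [ 0.60611206 -0.06302449  0.3       ] [ 0.51567095 -0.24088457  0.3       ]
```

```bash
python3 -m crank '[[[-0.1,0,-6,0,-10.6],[-0.1,0,-6,0,-10.6],[-0.1,0,-6,0,-10.6],[-0.1,0,0,0,-10.6],[-0.1,0,0,0,-10.6],[-0.1,0,0,0,-10.6],[-0.1,0,0,0,-0.8]]]'; python3 -c "
from h import *
rep();print(to([.590,.178,.40]))"
```

```text
time: 1.02
tool_pos: [0.2739, -0.5616, 0.4108]
tool_rot: [0.502, -0.501, 0.499, -0.498]
contact_force: [-0.7, -0.8, -0.3]
gripper_width: 0.451
t 1.02 p [ 0.2739 -0.5616  0.4108] zyaw 0.32 F [-0.7 -0.8 -0.3] w 0.451 q [-1.24  0.01  1.36  0.    1.77 -1.24]
[-73.79   1.13  32.02]
```

```bash
python3 -m crank '[[[-0.1,-4.9,0,2.1,0],[-0.1,-4.9,0,2.1,0],[-0.1,-4.9,0,2.1,0],[-0.1,-4.9,0,2.1,0],[-0.1,-4.9,0,2.1,0],[-0.1,-4.9,0,2.1,0],[-0.1,-4.9,0,2.1,0],[-0.1,-4.9,0,2.1,0]]]';python3 -m crank '[[[-0.1,-4.9,0,2.1,0],[-0.1,-4.9,0,2.1,0],[-0.1,-4.9,0,2.1,0],[-0.1,-4.9,0,2.1,0],[-0.1,-4.9,0,2.1,0],[-0.1,-4.9,0,2.1,0],[-0.1,-4.9,0,2.1,0]]]'; python3 -c "
from h import *
rep();print(to([.590,.178,.14]))
snap('wrist','w1')"
```

```text
time: 2.02
tool_pos: [0.4395, -0.1669, 0.4112]
tool_rot: [0.501, -0.501, 0.499, -0.499]
contact_force: [0.2, -0.4, 0.4]
gripper_width: 0.454
time: 2.9
tool_pos: [0.5842, 0.1772, 0.4111]
tool_rot: [-0.501, 0.501, -0.499, 0.499]
contact_force: [0.7, -0.6, 0.5]
gripper_width: 0.448
t 2.9 p [0.5842 0.1772 0.4111] zyaw 0.24 F [ 0.7 -0.6  0.5] w 0.448 q [ 0.17 -0.03  1.4  -0.    1.77  0.17]
[-0.08 27.11  0.58]
```

View pics/w1.png

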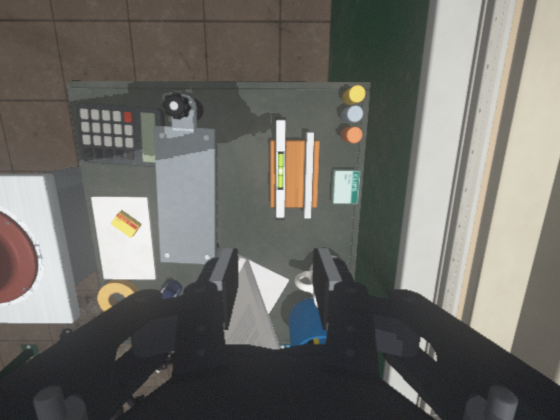

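Wrist view: the level is at about (281,170) and the straightedge at (309,175). The knob is at (177,105). I'll descend for a closer look.

```bash
python3 -m crank '[[[-0.1,0,6,0.6,0],[-0.1,0,6,0,0],[-0.1,0,6,0,0],[-0.1,0,6,0,0],[-0.1,0,3,0,0],[-0.1,0,0,0,0]]]'; python3 -c "
from h import *
rep();print(to([.590,.178,.14]))
f=snap('wrist','w2');print(f['pose'].round(3))"
```

```text
time: 3.7
tool_pos: [0.5874, 0.175, 0.1374]
tool_rot: [-0.499, 0.503, -0.5, 0.497]
contact_force: [-0.5, -0.7, 0.5]
gripper_width: 0.45
t 3.7 p [0.5874 0.175  0.1374] zyaw 0.28 F [-0.5 -0.7  0.5] w 0.45 q [0.17 0.1  1.72 0.   1.33 0.16]
[-0.3  -0.26  0.26]
[[ 1.    -0.007  0.005  0.588]
 [ 0.005  0.963  0.269  0.243]
 [-0.007 -0.269  0.963  0.28 ]
 [ 0.     0.     0.     1.   ]]
```

View pics/w2.png

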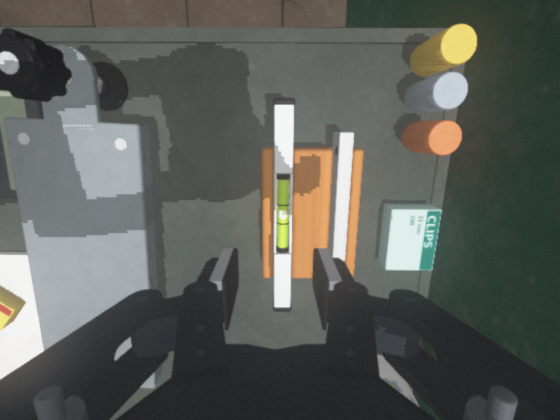

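```bash
python3 -c "
from h import *
f=ld('w2')
a,b=pix2z(f,284.5,100,.06),pix2z(f,283,310,.06);print(a,b,(a+b)/2)
print('st',pix2z(f,346,132,.038),pix2z(f,340,272,.038))
print('fingers',pix2z(f,237,252,.137),pix2z(f,315,252,.137))
rep();print(to([.590,.178,.033]), Rt().round(4))
"
```

```text
[0.59301616 0.26255318 0.06      ] [0.59398083 0.09590114 0.06      ] [0.5934985  0.17922716 0.06      ]
st [0.64200122 0.24110548 0.038     ] [0.64496349 0.12040857 0.038     ]
fingers [0.56766747 0.18172137 0.137     ] [0.60806146 0.1820386  0.137     ]
t 3.75 p [0.5892 0.1754 0.1405] zyaw 0.31 F [-0.2  1.   0.6] w 0.449 q [0.17 0.1  1.72 0.   1.33 0.16]
[-0.27 10.75  0.1 ] [[ 5.4e-03 -2.2e-03  1.0e+00]
 [-1.0e+00 -4.0e-04  5.4e-03]
 [ 4.0e-04 -1.0e+00 -2.2e-03]]
```

```bash
python3 -m crank '[[[-0.1,-0.3,4,0.2,0],[-0.1,0,4,0,0],[-0.1,0,0,0,0],[-0.1,0,0,0,0]]]'; python3 -c "
from h import *
f=snap('wrist','w3',(180,180,380,330),4);rep();print(to([.5915,.178,.033]))"
```

```text
time: 4.25
tool_pos: [0.5939, 0.1789, 0.0646]
tool_rot: [0.503, -0.5, 0.497, -0.499]
contact_force: [0.8, 0.2, 0.6]
gripper_width: 0.451
t 4.3 p [0.5942 0.1789 0.065 ] zyaw 0.38 F [-0.6  0.1 -0. ] w 0.453 q [0.17 0.19 1.75 0.   1.19 0.17]
[ 0.09  3.2  -0.29]
```

View pics/w3.png

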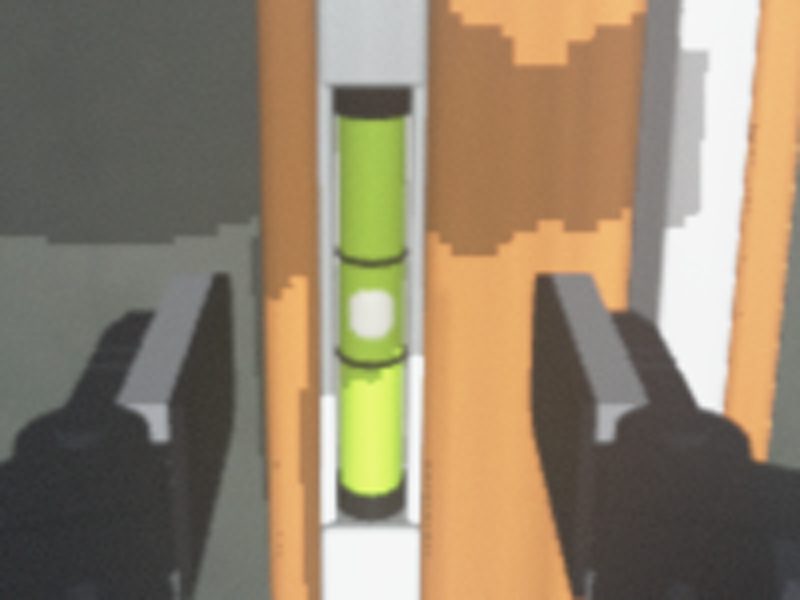

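```bash
python3 -m crank '[[[-0.1,0.1,1.6,-0.2,0],[-0.1,0,1.4,0,0],[-0.1,0,0,0,0]]]'; python3 -c "
from h import *
f=snap('wrist','w4',(180,180,380,330),4);rep();print(to([.592,.178,.034]))"
```

```text
time: 4.68
tool_pos: [0.5881, 0.1772, 0.029]
tool_rot: [-0.501, 0.503, -0.499, 0.497]
contact_force: [0.2, -0.3, 0.3]
gripper_width: 0.452
t 4.72 p [0.5888 0.1773 0.0299] zyaw 0.4 F [-0.3  0.2 -0. ] w 0.452 q [0.17 0.23 1.77 0.   1.14 0.16]
[-0.06 -0.41  0.32]
```

View pics/w4.png

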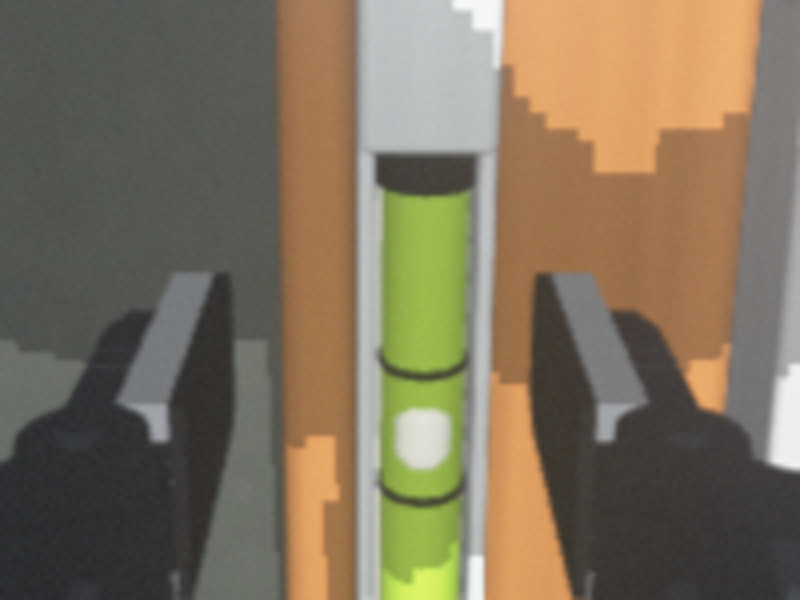

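```bash
python3 -m crank '[[[-0.1,0,-0.3,0,0],[-0.1,0,0,0,0],[-0.1,0,0,0,0]]]'; python3 -c "
from h import *
f=snap('wrist','w5',(180,180,380,330),4);rep();print(to([.592,.178,.034]))"
```

```text
time: 5.1
tool_pos: [0.5902, 0.1776, 0.0348]
tool_rot: [0.502, -0.501, 0.498, -0.498]
contact_force: [0.2, 0.2, 0.3]
gripper_width: 0.451
t 5.15 p [0.5901 0.1776 0.0347] zyaw 0.4 F [-0.4  0.6  0.3] w 0.446 q [ 0.17  0.23  1.77 -0.    1.14  0.16]
[-0.04  0.07  0.19]
```

View pics/w5.png

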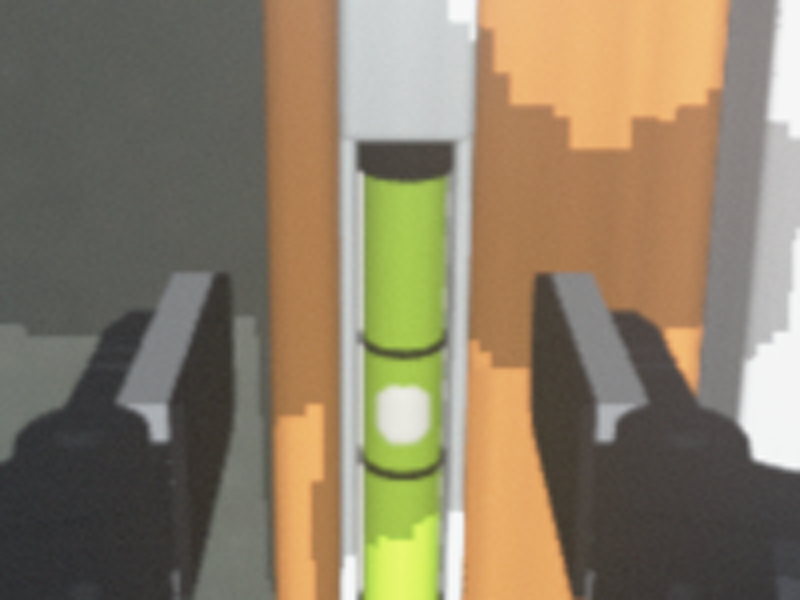

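```bash
python3 -m crank '[[[-0.1,0,0,0.2,0],[-0.1,0,0,0,0],[-1,0,0,0,0],[-1,0,0,0,0],[-1,0,0,0,0],[-1,0,0,0,0],[-1,0,0,0,0],[-1,0,0,0,0]]]'; python3 -c "
from h import *
f=snap('wrist','w6',(180,180,380,330),4);rep()"
```

```text
time: 6.15
tool_pos: [0.5919, 0.1775, 0.0344]
tool_rot: [0.502, -0.502, 0.498, -0.498]
contact_force: [-0.2, -0.5, 0.5]
gripper_width: 0.151
t 6.2 p [0.5919 0.1775 0.0343] zyaw 0.4 F [-0.7 -0.4  0.3] w 0.151 q [0.17 0.23 1.77 0.   1.14 0.16]
```

View pics/w6.png

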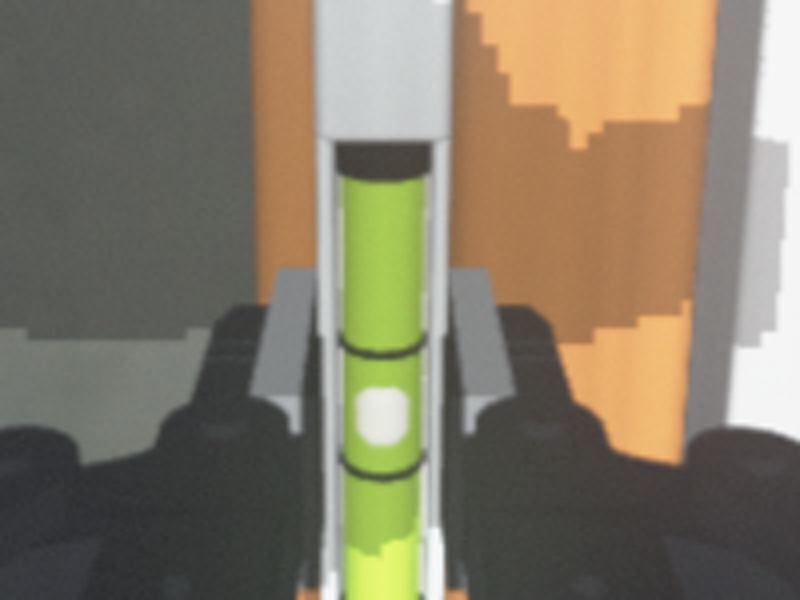

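Gripped centrally with almost no side force. Next is lifting it straight up.

```bash
python3 -m crank '[[[-1,0,-1,0,0],[-1,0,-1.5,0,0],[-1,0,-2,0,0],[-1,0,-3,0,0],[-1,0,-3,0,0],[-1,0,-2,0,0],[-1,0,0,0,0],[-1,0,0,0,0]]]'; python3 -c "
from h import *
rep()
f=snap('wrist','w7')
snap('scene','s7',(100,120,420,350),2.4)"
```

```text
time: 7.2
tool_pos: [0.5909, 0.1774, 0.158]
tool_rot: [-0.501, 0.502, -0.499, 0.498]
contact_force: [-0.7, 0.7, -3.3]
gripper_width: 0.156
t 7.2 p [0.5909 0.1774 0.158 ] zyaw 0.41 F [-0.7  0.7 -3.3] w 0.156 q [0.17 0.09 1.7  0.   1.36 0.16]
```

View pics/w7.png

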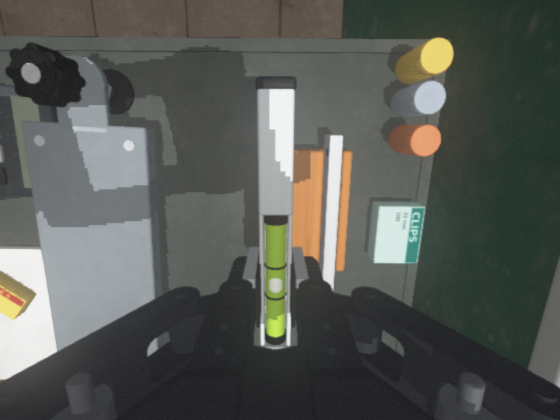

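View pics/s7.png

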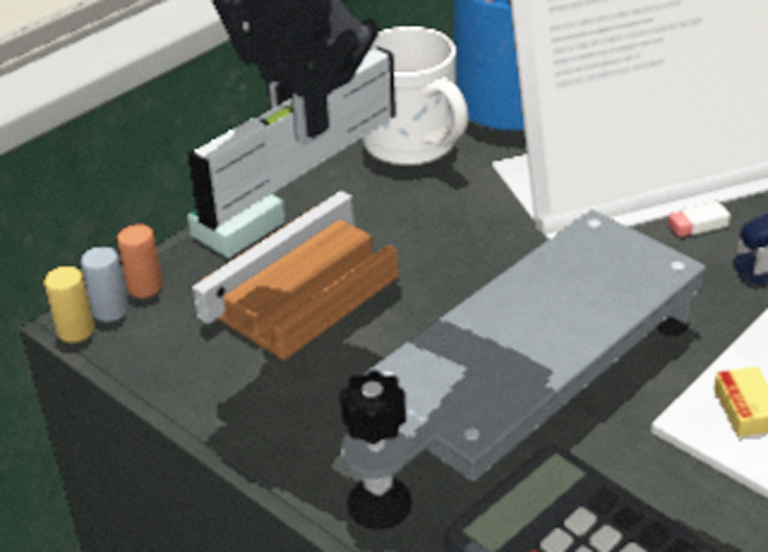

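```bash
python3 -m crank '[[[-1,1,0,-3,1],[-1,1.5,0,-4,1],[-1,1.5,0,-4,1.1],[-1,1,0,-4,0],[-1,0,0,-1,0],[-1,0,0,0,0],[-1,0,0,0,0]]]'; python3 -c "
from h import *
rep();print(to([.431,.127,.085]))
f=snap('wrist','w8')"
```

```text
time: 8.18
tool_pos: [0.4318, 0.1313, 0.1595]
tool_rot: [-0.488, 0.488, -0.512, 0.512]
contact_force: [1.0, 0.4, -2.1]
gripper_width: 0.153
t 8.18 p [0.4318 0.1313 0.1595] zyaw -2.7 F [ 1.   0.4 -2.1] w 0.153 q [ 0.13 -0.33  2.08 -0.    1.39  0.18]
[ 0.44  7.45 -0.06]
```

View pics/w8.png

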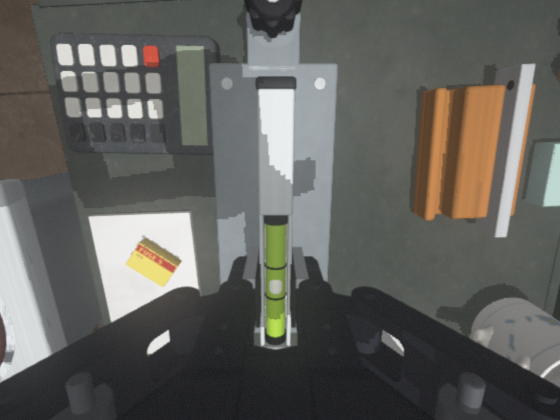

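```bash
python3 -c "
from h import *
f=ld('w8')
for p in [(210,65),(336,64),(227,84),(320,84),(329,280)]: print(pix2z(f,*p,.0525))
print('lev',pix2z(f,276,79,.185))
a,b=pix2z(f,227,84,.0525),pix2z(f,320,84,.0525)
m=(a+b)/2; print(m)
rep()
"
```

```text
[0.38764857 0.24893539 0.0525    ]
[0.48392264 0.24512358 0.0525    ]
[0.39941867 0.23489197 0.0525    ]
[0.4716078  0.23150587 0.0525    ]
[0.47883354 0.06210423 0.0525    ]
lev [0.43618723 0.21698273 0.185     ]
[0.43551324 0.23319892 0.0525    ]
t 8.22 p [0.4318 0.1313 0.1595] zyaw -2.7 F [ 0.2  0.1 -3. ] w 0.151 q [ 0.13 -0.33  2.08 -0.    1.39  0.18]
```

```bash
python3 -m crank '[[[-1,0.4,2.5,-0.1,0],[-1,0,2.5,0,0],[-1,0,1.5,0,0],[-1,0,0.8,0,0],[-1,0,0,0,0],[-1,0,0,0,0],[-1,0,0,0,0]]]'; python3 -c "
from h import *
rep();print(to([.4305,.127,.0805]))"
```

```text
time: 9.1
tool_pos: [0.4304, 0.1274, 0.0873]
tool_rot: [-0.489, 0.488, -0.511, 0.512]
contact_force: [0.5, -0.1, -3.8]
gripper_width: 0.151
t 9.1 p [0.4304 0.1274 0.0873] zyaw -2.7 F [ 0.5 -0.1 -3.8] w 0.151 q [ 0.12 -0.25  2.14  0.    1.25  0.17]
[0.04 0.68 0.01]
```

```bash
python3 -m crank '[[[-1,0,0.4,0,0],[-1,0,0.1,0,0],[-1,0,0,0,0]]]';python3 -m crank '[[[-1,0,0.1,0,0],[-1,0,0,0,0]]]';  python3 -c "
from h import *
rep()
snap('scene','s9',(150,150,430,350),2.8)"
```

```text
time: 9.48
tool_pos: [0.4296, 0.1273, 0.0812]
tool_rot: [0.488, -0.488, 0.512, -0.512]
contact_force: [-0.1, -0.3, -2.9]
gripper_width: 0.152
time: 9.72
tool_pos: [0.4299, 0.1274, 0.0807]
tool_rot: [0.488, -0.488, 0.512, -0.512]
contact_force: [-0.9, 0.7, 0.5]
gripper_width: 0.151
t 9.72 p [0.4299 0.1274 0.0807] zyaw -2.71 F [-0.9  0.7  0.5] w 0.151 q [ 0.12 -0.24  2.15  0.    1.23  0.17]
```

View pics/s9.png

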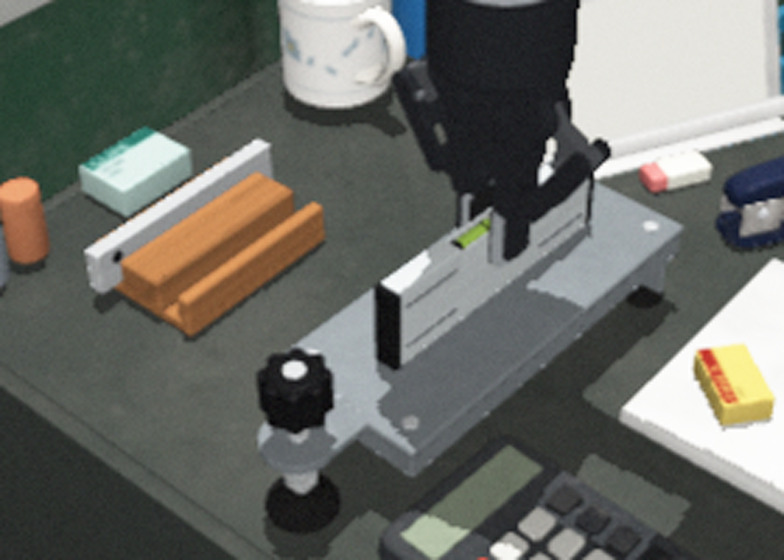

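Contact has begun: the force went from -3 to about 0 N. I'll seat it slightly more, then open gently.

```bash
python3 -m crank '[[[-1,0,0.07,0,0],[-1,0,0,0,0],[-1,0,0,0,0]]]'; python3 -m crank '[[[-0.6,0,0,0,0],[-0.4,0,0,0,0],[-0.2,0,0,0,0],[-0.1,0,0,0,0],[-0.1,0,0,0,0]]]';  python3 -c "
from h import *
rep()
snap('wrist','w10',(180,180,380,330),4)"
```

```text
time: 10.15
tool_pos: [0.4301, 0.1275, 0.0803]
tool_rot: [-0.488, 0.488, -0.512, 0.512]
contact_force: [-2.7, 2.5, 5.1]
gripper_width: 0.151
time: 10.78
tool_pos: [0.4297, 0.1272, 0.0796]
tool_rot: [-0.488, 0.488, -0.512, 0.512]
contact_force: [0.1, -0.2, -0.7]
gripper_width: 0.451
t 10.78 p [0.4297 0.1272 0.0796] zyaw -2.7 F [ 0.1 -0.2 -0.7] w 0.451 q [ 0.12 -0.24  2.15 -0.    1.23  0.17]
```

View pics/w10.png

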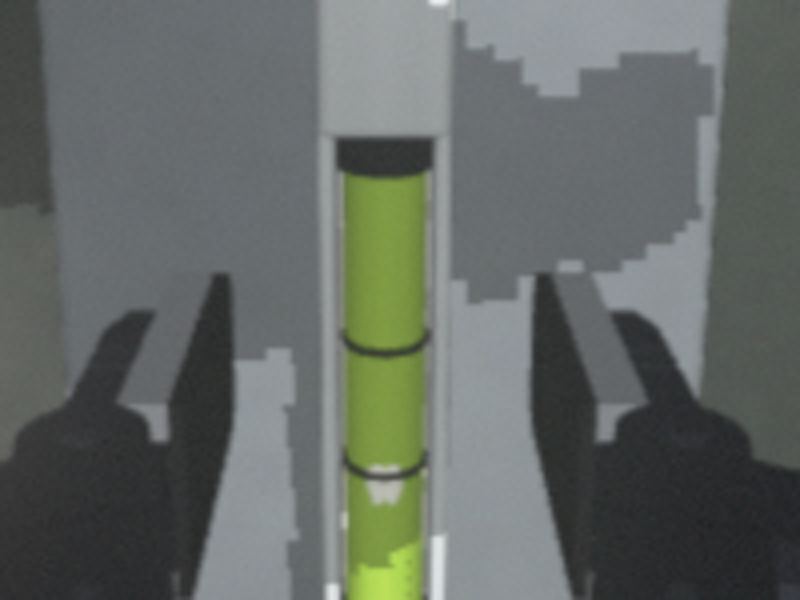

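The level stands, and the bubble is about 9 mm off towards -y. I'll lift off and check.

```bash
python3 -m crank '[[[-0.1,0,-2,0,0],[-0.1,0,-3,0,0],[-0.1,0,-5,0,0],[-0.1,0,-2,0,0],[0.3,0,0,0,0],[0.3,0,0,0,0]]]';  python3 -c "
from h import *
rep()
snap('wrist','w11');save(ld('w11')['frame'][:,:,::-1],'w11c',(200,120,360,240),5)"
```

```text
time: 11.58
tool_pos: [0.429, 0.1272, 0.1981]
tool_rot: [0.488, -0.489, 0.512, -0.511]
contact_force: [0.0, -0.7, -0.1]
gripper_width: 0.647
t 11.57 p [0.429  0.1272 0.1981] zyaw -2.7 F [ 0.  -0.7 -0.1] w 0.647 q [ 0.12 -0.37  2.05  0.    1.47  0.17]
```

View pics/w11.png

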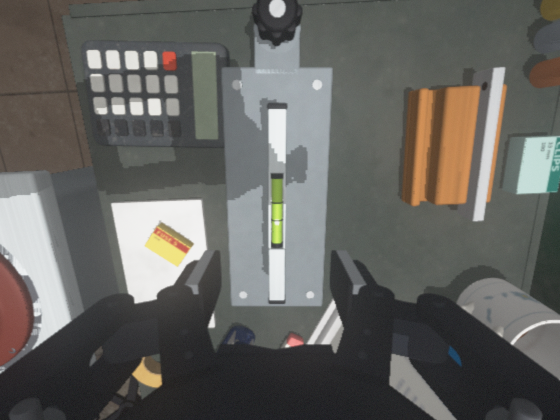

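View pics/w11c.png

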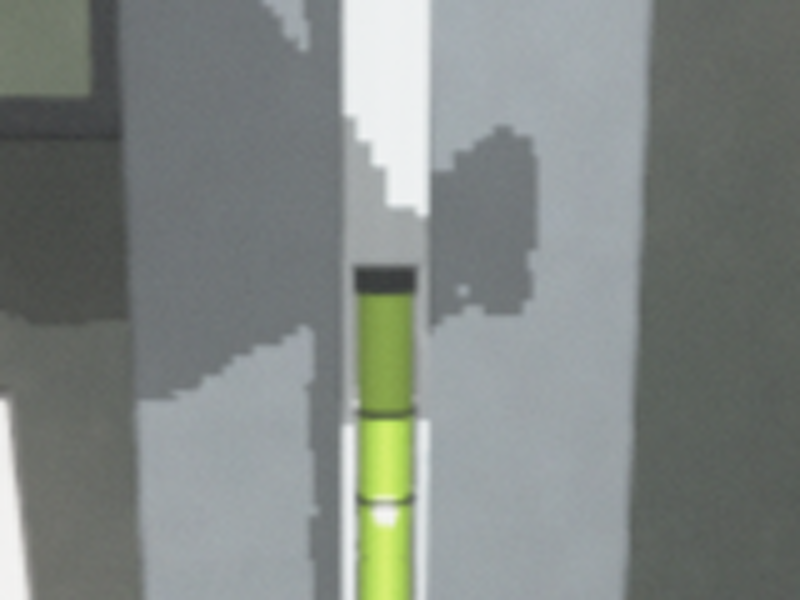

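```bash
python3 -c "
from h import *
f=ld('w11')
print(pix2z(f,277.5,8,.096))
for p in[(278,104),(277,302)]: print('lev',pix2z(f,*p,.106))
for p in[(223,69),(331,67),(323,305),(232,306)]: print('sh',pix2z(f,*p,.0535))
print(to([.4373,.2768,.20]))"
```

```text
[0.43779669 0.27862759 0.096     ]
lev [0.43515739 0.21305809 0.106     ]
lev [0.42684368 0.0464373  0.106     ]
sh [0.3885088  0.24842527 0.0535    ]
sh [0.4837776  0.24552568 0.0535    ]
sh [0.47577543 0.00706587 0.0535    ]
sh [0.37598796 0.01042019 0.0535    ]
[-14.99  -0.24   0.15]
```

```bash
python3 -m crank '[[[0.3,-3.7,0,0.2,0],[0.3,-4,0,0,0],[0.3,-4,0,0,0],[0.3,-3.3,0,0,0],[0.3,0,0,0,0],[0.3,0,0,0,0]]]';  python3 -m crank '[[[0.3,0,0,0,-10],[0.3,0,2,0,-10],[0.3,0,2,0,-10],[0.3,0,2,0,-10],[0.3,0,0.5,0,-10],[0.3,0,0,0,0],[0.3,0,0,0,0]]]';python3 -c "
from h import *
rep();print(to([.4375,.2775,.068]))
snap('wrist','w12',None,1)"
```

```text
time: 12.38
tool_pos: [0.4382, 0.2763, 0.1982]
tool_rot: [0.487, -0.489, 0.512, -0.511]
contact_force: [0.7, -0.1, 0.6]
gripper_width: 0.65
time: 13.25
tool_pos: [0.4391, 0.2765, 0.135]
tool_rot: [0.658, -0.658, 0.258, -0.259]
contact_force: [0.5, 0.1, 0.2]
gripper_width: 0.653
t 13.25 p [0.4391 0.2765 0.135 ] zyaw 47.11 F [0.5 0.1 0.2] w 0.653 q [ 0.42 -0.12  1.95 -0.    1.31 -0.4 ]
[-0.19  6.7  -0.04]
```

View pics/w12.png

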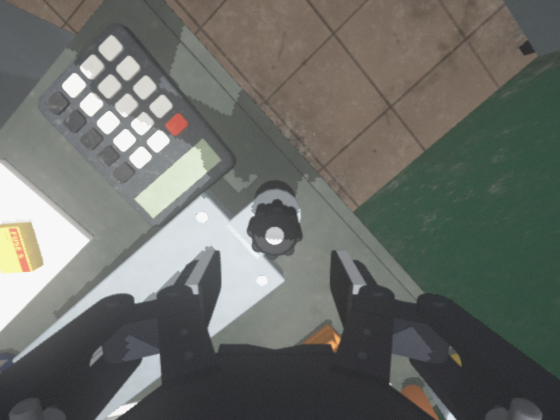

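```bash
python3 -c "
from h import *
f=ld('w12');k=pix2z(f,275,236,.097);print(k,to([k[0],k[1],.068]))"
```

```text
[0.43830222 0.27790163 0.097     ] [-0.15  6.72  0.02]
```

```bash
python3 -m crank '[[[0.3,-0.15,2.5,0,0],[0.3,0,2.5,0,0],[0.3,0,1.4,0,0],[0.3,0,0,0,0],[0.3,0,0,0,0],[0.3,0,0,0,0]]]';python3 -c "
from h import *
rep()
snap('wrist','w13',(130,130,430,355),2.6)"
```

```text
time: 14.05
tool_pos: [0.4386, 0.2784, 0.0719]
tool_rot: [0.659, -0.658, 0.257, -0.258]
contact_force: [0.6, -0.3, 0.4]
gripper_width: 0.652
t 14.05 p [0.4386 0.2784 0.0719] zyaw 47.29 F [ 0.6 -0.3  0.4] w 0.652 q [ 0.42 -0.04  1.99 -0.    1.19 -0.4 ]
```

View pics/w13.png

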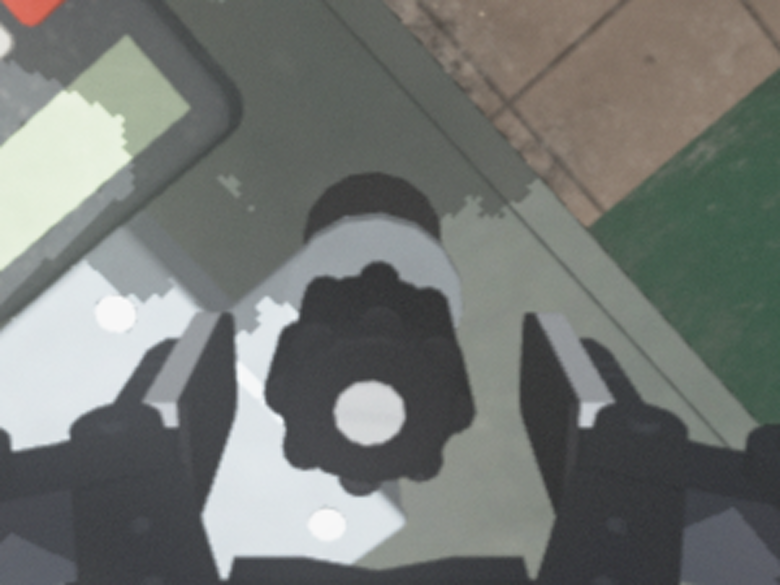

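```bash
python3 -m crank '[[[0.3,0,0.3,-0.15,0],[0.3,0,0,0,0],[-1,0,0,0,0],[-1,0,0,0,0],[-1,0,0,0,0],[-1,0,0,0,0]]]';python3 -c "
from h import *
rep()
snap('wrist','w14',(130,130,430,355),2.6)"
```

```text
time: 14.85
tool_pos: [0.4372, 0.2775, 0.068]
tool_rot: [0.659, -0.658, 0.257, -0.258]
contact_force: [1.2, 3.4, -0.2]
gripper_width: 0.403
t 14.85 p [0.4372 0.2775 0.068 ] zyaw 47.3 F [ 1.2  3.4 -0.2] w 0.403 q [ 0.42 -0.04  2.    0.    1.19 -0.4 ]
```

View pics/w14.png

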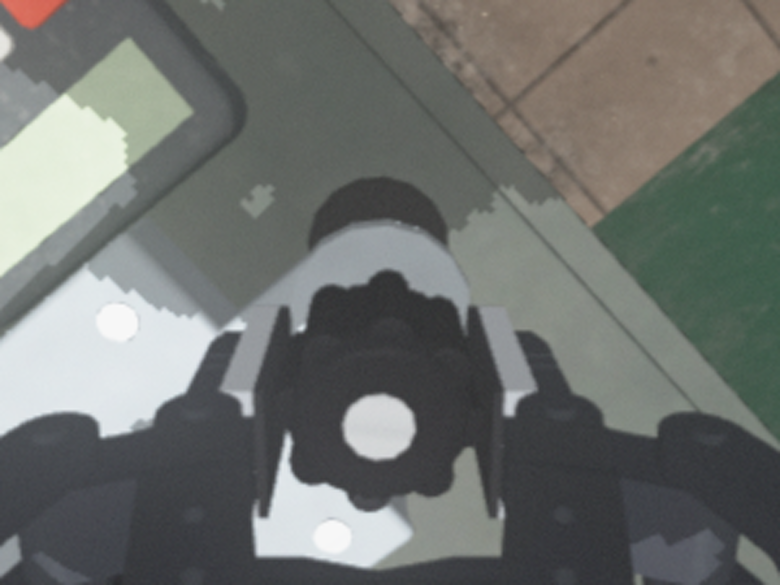

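```bash
python3 -m crank '[[[-1,0,0,0,8],[-1,0,0,0,8],[-1,0,0,0,8],[-1,0,0,0,8],[-1,0,0,0,0]]]';python3 -c "
from h import *
rep()
snap('top','t15',(165,230,325,330),5)
print(state()['ft_torque'])"
```

```text
time: 15.52
tool_pos: [0.4371, 0.2774, 0.068]
tool_rot: [0.563, -0.562, 0.429, -0.429]
contact_force: [2.7, 4.3, 0.8]
gripper_width: 0.403
t 15.53 p [0.4371 0.2774 0.068 ] zyaw 15.38 F [2.7 4.3 0.8] w 0.403 q [ 0.42 -0.04  2.    0.    1.19  0.15]
[ 0.76599927 -0.41738628 -0.06825123]
```

View pics/t15.png

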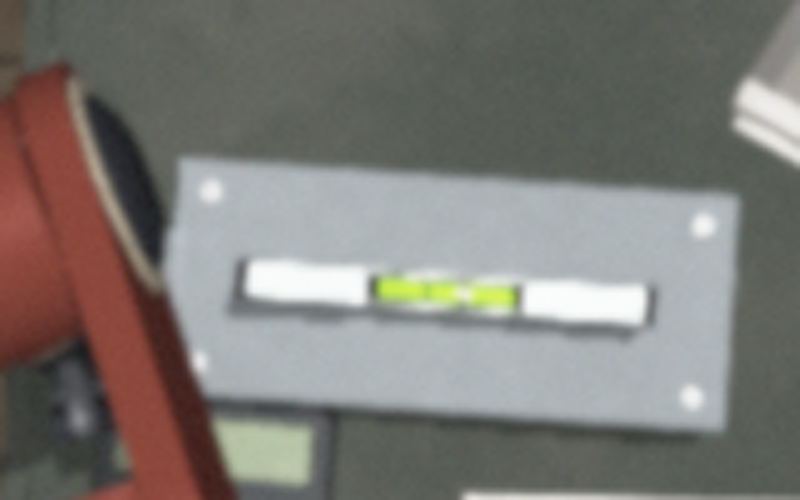

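The knob turns without slipping, with a torque of about 0.07 N m. The top view shows the bubble still about 8 mm towards -y, so I'll keep turning.

```bash
python3 -m crank '[[[-1,0,0,0,10],[-1,0,0,0,10],[-1,0,0,0,10],[-1,0,0,0,10],[-1,0,0,0,10],[-1,0,0,0,10],[-1,0,0,0,10],[-1,0,0,0,0]]]';python3 -m crank '[[[-1,0,0,0,0],[-1,0,0,0,0],[-1,0,0,0,0]]]';python3 -c "
from h import *
rep()
snap('top','t16',(225,275,305,300),10)
snap('scene','s16',(170,150,410,350),3.3)
print(state()['ft_torque'])"
```

```text
time: 16.58
tool_pos: [0.437, 0.2774, 0.068]
tool_rot: [0.215, -0.215, 0.674, -0.673]
contact_force: [1.1, 4.2, 0.9]
gripper_width: 0.403
time: 16.95
tool_pos: [0.437, 0.2775, 0.068]
tool_rot: [0.216, -0.215, 0.674, -0.673]
contact_force: [2.0, 5.3, 0.3]
gripper_width: 0.401
t 16.95 p [0.437  0.2775 0.068 ] zyaw -54.55 F [2.  5.3 0.3] w 0.401 q [ 0.42 -0.04  2.    0.    1.19  1.37]
[ 0.68411175 -0.38748227 -0.08734159]
```

View pics/t16.png

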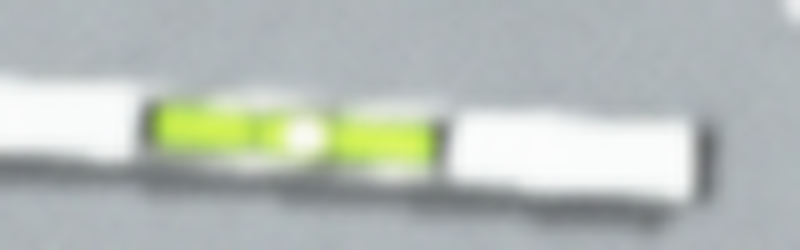

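View pics/s16.png

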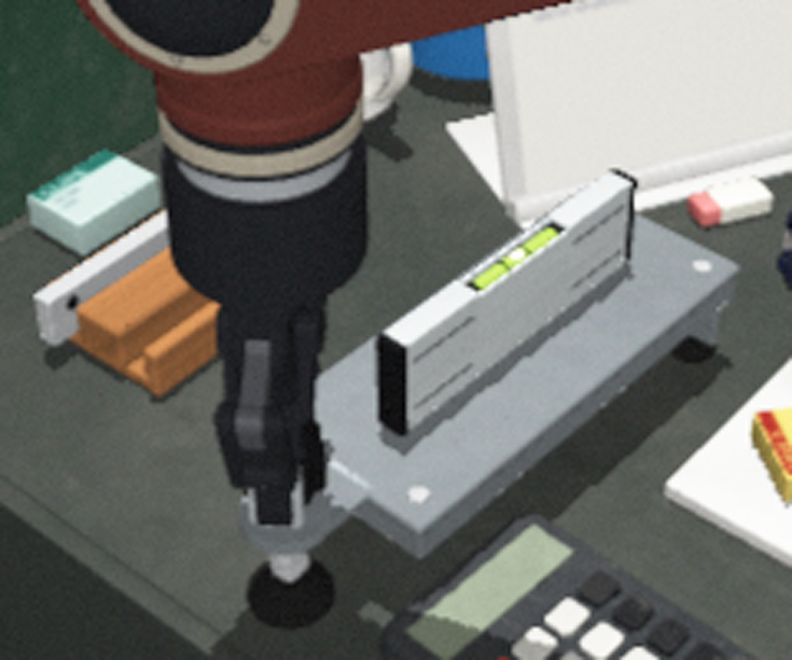

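The top view puts the bubble about 2 mm off towards -y, at x = 305 against a vial middle of about 295. Another 28° or so is needed.

```bash
python3 -m crank '[[[-1,0,0,0,10],[-1,0,0,0,10],[-1,0,0,0,8],[-1,0,0,0,0],[-1,0,0,0,0],[-1,0,0,0,0],[-1,0,0,0,0]]]';python3 -c "
from h import *
rep()
snap('top','t17',(225,275,305,300),10)
snap('scene','s17',(300,200,350,250),12)"
```

```text
time: 17.92
tool_pos: [0.4369, 0.2775, 0.068]
tool_rot: [0.046, -0.046, 0.706, -0.705]
contact_force: [2.0, 5.0, 1.5]
gripper_width: 0.404
t 17.93 p [0.4369 0.2775 0.068 ] zyaw -82.55 F [2.  5.  1.5] w 0.404 q [ 0.42 -0.04  2.    0.    1.19  1.86]
```

View pics/t17.png

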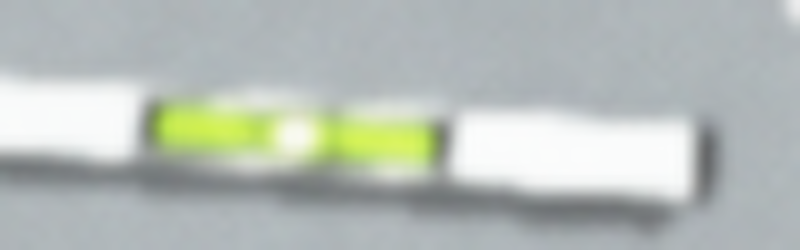

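View pics/s17.png

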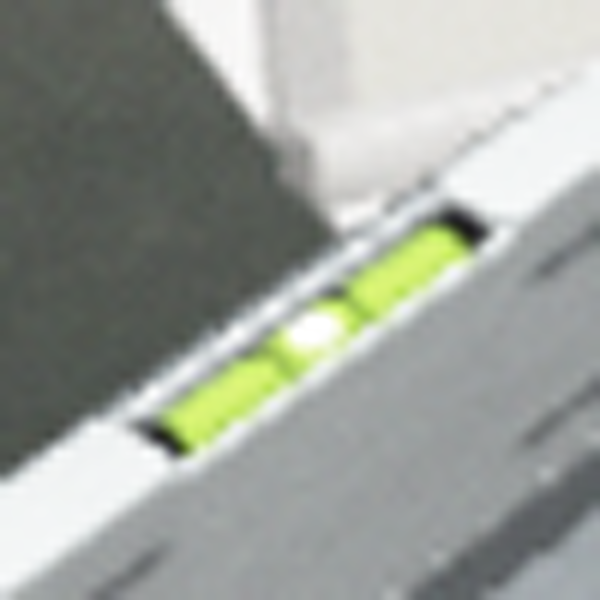

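The bubble sits between the lines in both views. I'll release the knob and rise.

```bash
python3 -m crank '[[[-0.1,0,0,0,0],[0.2,0,0,0,0],[0.2,0,0,0,0],[0.2,0,-2,0,0],[0.2,0,-4,0,0],[0.2,0,-4,0,-10],[0.2,0,-2,0,-10],[-1,0,0,0,-10]]]';python3 -m crank '[[[-1,0,0,0,-10],[-1,0,0,0,-10],[-1,0,0,0,-10],[-1,0,0,0,-10],[-1,0,0,0,-10],[-1,0,0,0,0],[-1,0,0,0,0]]]';python3 -c "
from h import *
rep();print(to([.4290,.087,.17]))"
```

```text
time: 19.02
tool_pos: [0.4379, 0.2772, 0.1903]
tool_rot: [0.23, -0.227, 0.669, -0.669]
contact_force: [-0.3, -0.2, -0.8]
gripper_width: 0.403
time: 19.9
tool_pos: [0.4366, 0.2768, 0.1875]
tool_rot: [-0.487, 0.488, -0.512, 0.512]
contact_force: [-0.2, 0.8, 0.1]
gripper_width: 0.001
t 19.9 p [0.4366 0.2768 0.1875] zyaw -2.83 F [-0.2  0.8  0.1] w 0.001 q [ 0.42 -0.18  1.91 -0.    1.41  0.47]
[18.99  1.75  0.18]
```

```bash
python3 -m crank '[[[-1,3,0,0.2,0],[-1,4,0.5,0,0],[-1,5,0.5,0,0],[-1,4,0.5,0,0],[-1,3,0,0,0],[-1,0,0,0,0],[-1,0,0,0,0]]]';python3 -c "
from h import *
rep();print(to([.4290,.087,.12]))
f=snap('wrist','w20');save(f['frame'][:,:,::-1],'w20c',(200,110,360,230),5)"
```

```text
time: 20.78
tool_pos: [0.4298, 0.0874, 0.1727]
tool_rot: [0.488, -0.488, 0.512, -0.512]
contact_force: [-0.6, -0.2, 0.9]
gripper_width: 0.001
t 20.77 p [0.4298 0.0874 0.1727] zyaw -2.75 F [-0.6 -0.2  0.9] w 0.001 q [ 0.03 -0.38  2.09  0.    1.43  0.08]
[ 0.05  5.27 -0.08]
```

View pics/w20.png

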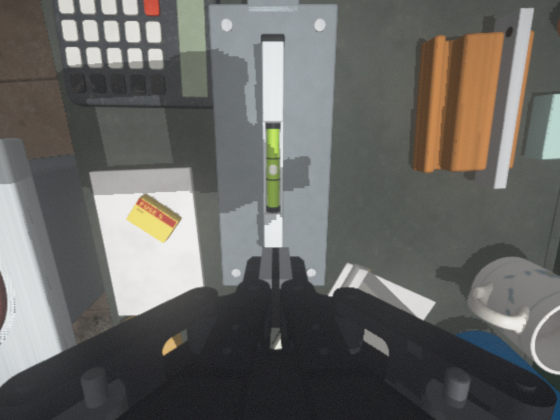

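View pics/w20c.png

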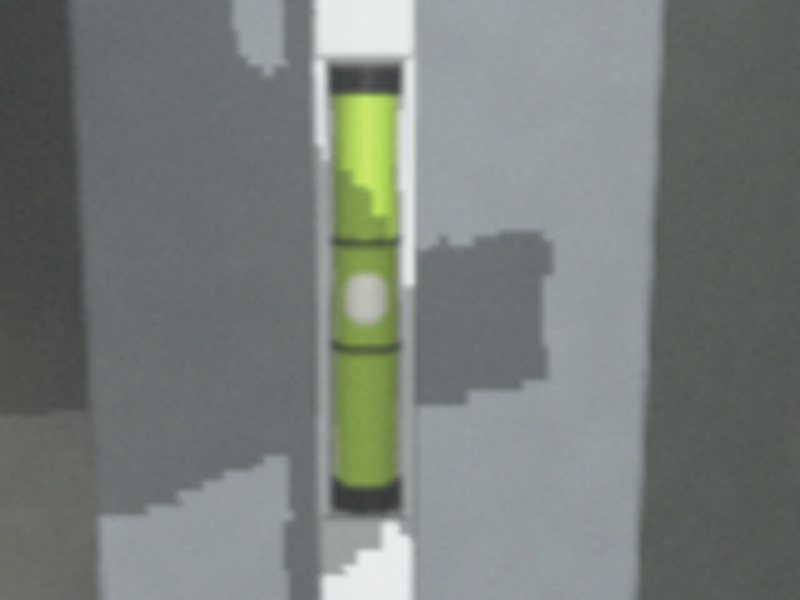

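The bubble is within about 0.6 mm of centre: 299 against lines at 242 and 348. I'll descend to press on the solid metal 40 mm from the middle, so the vial stays visible.

```bash
python3 -m crank '[[[-1,0.05,2,-0.13,0],[-1,0,2,0,0],[-1,0,1.6,0,0],[-1,0,0,0,0],[-1,0,0,0,0]]]';python3 -c "
from h import *
rep();print(to([.4285,.087,.106]))
f=snap('wrist','w21',(180,100,380,250),4)
f=snap('scene','s21',(230,140,430,290),4)"
```

```text
time: 21.45
tool_pos: [0.4289, 0.0869, 0.1173]
tool_rot: [-0.488, 0.488, -0.511, 0.512]
contact_force: [-0.2, 0.2, 0.9]
gripper_width: 0.001
t 21.45 p [0.4289 0.0869 0.1173] zyaw -2.68 F [-0.2  0.2  0.9] w 0.001 q [ 0.03 -0.32  2.15  0.    1.32  0.08]
[-0.01  1.13 -0.04]
```

View pics/w21.png

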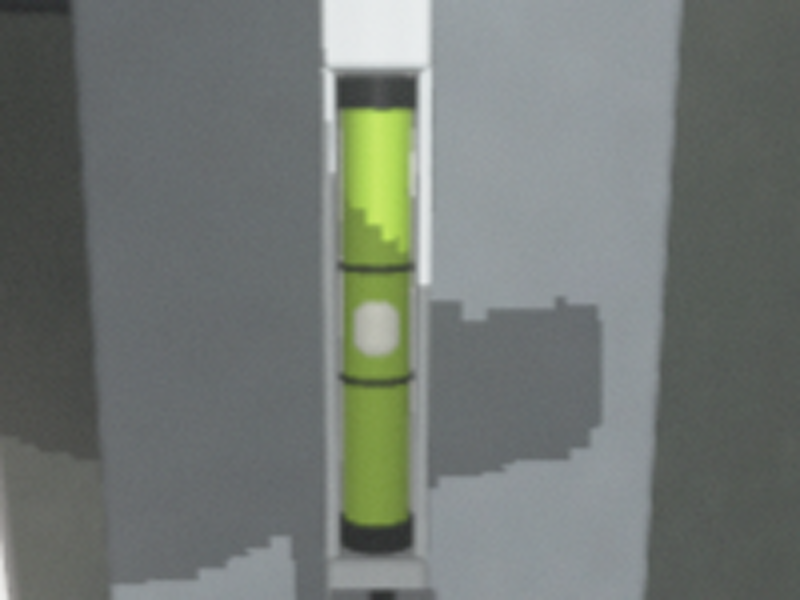

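View pics/s21.png

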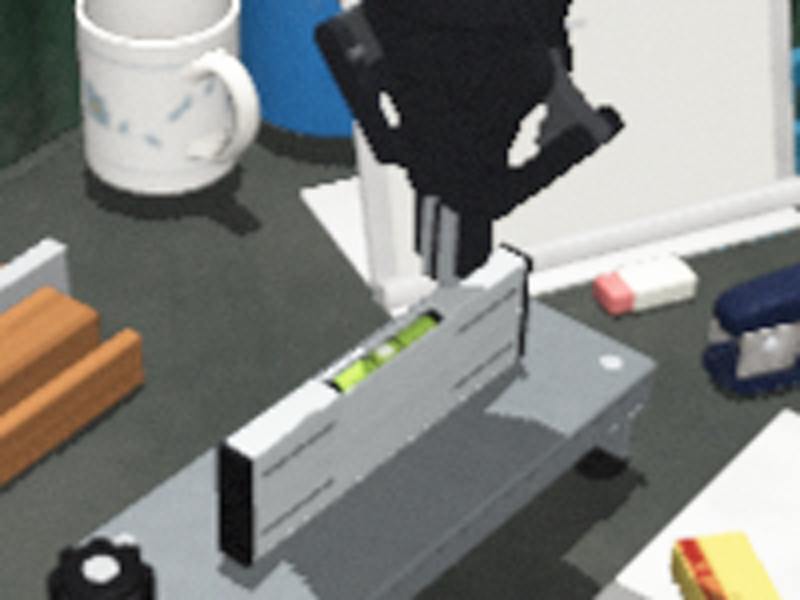

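Bubble 327 between lines 268 and 380, so it is centred. The finger seam is aligned with the bar. Pressing in small steps.

```bash
python3 -m crank '[[[-1,0,0.5,0,0],[-1,0,0.3,0,0],[-1,0,0.2,0,0],[-1,0,0,0,0]]]';python3 -m crank '[[[-1,0,0.1,0,0],[-1,0,0,0,0],[-1,0,0,0,0]]]'
```

```text
time: 22.05
tool_pos: [0.4287, 0.0865, 0.1071]
tool_rot: [-0.488, 0.488, -0.512, 0.512]
contact_force: [-1.5, 0.6, 3.6]
gripper_width: 0.0
time: 22.42
tool_pos: [0.4293, 0.0865, 0.1071]
tool_rot: [-0.489, 0.488, -0.511, 0.512]
contact_force: [-1.8, -1.0, 7.2]
gripper_width: 0.003
```

```bash
python3 -m crank '[[[-1,0,0.1,0,0],[-1,0,0.1,0,0],[-1,0,0,0,0],[-1,0,0,0,0]]]';python3 -c "
from h import *
rep()
f=snap('wrist','w22',(180,100,380,250),4)"
```

```text
time: 22.92
tool_pos: [0.4308, 0.0864, 0.1072]
tool_rot: [-0.489, 0.487, -0.51, 0.513]
contact_force: [-3.0, -0.5, 14.3]
gripper_width: -0.001
t 22.93 p [0.4308 0.0864 0.1072] zyaw -2.69 F [-3.  -0.5 14.3] w -0.001 q [ 0.03 -0.31  2.15 -0.    1.29  0.08]
```

View pics/w22.png

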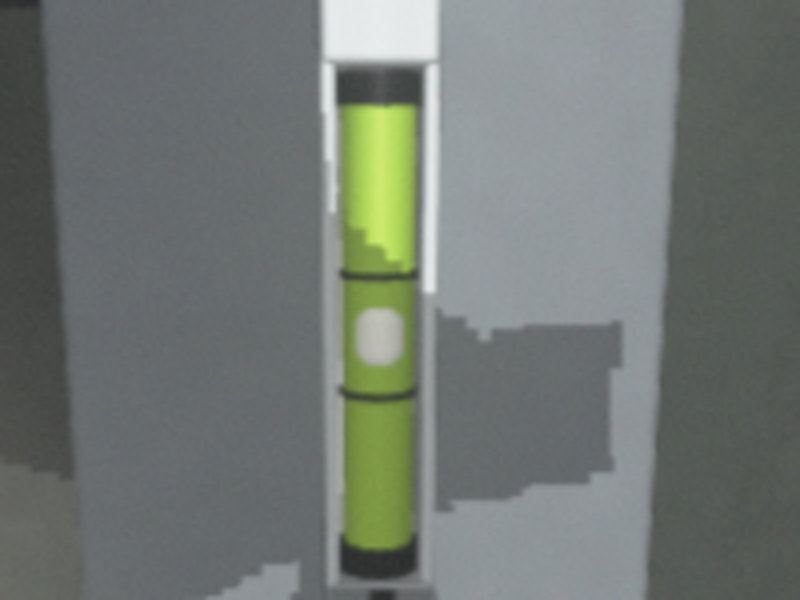

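```bash
python3 -c "
from h import *
rep();print(Rt().round(4));print(state()['ft_torque'])
f=snap('scene','s22',(230,140,430,290),4)
f=ld('w21');g=ld('w22')
print(f['pose'].round(4),g['pose'].round(4))
# level end caps / shelf edges by wrist
"
```

```text
t 22.98 p [0.4308 0.0864 0.1073] zyaw -2.7 F [-2.9 -1.7 14.1] w -0.001 q [ 0.03 -0.31  2.15 -0.    1.29  0.08]
[[-4.700e-02  5.300e-03  9.989e-01]
 [-9.989e-01 -5.000e-04 -4.700e-02]
 [ 3.000e-04 -1.000e+00  5.300e-03]]
[-0.21661878  0.46081034  0.00256098]
[[ 0.9989  0.0454  0.0111  0.4319]
 [-0.0467  0.9624  0.2675  0.1551]
 [ 0.0015 -0.2678  0.9635  0.2599]
 [ 0.      0.      0.      1.    ]] [[ 0.9989  0.0468  0.007   0.4333]
 [-0.047   0.9623  0.2681  0.1547]
 [ 0.0058 -0.2681  0.9634  0.2498]
 [ 0.      0.      0.      1.    ]]
```

View pics/s22.png

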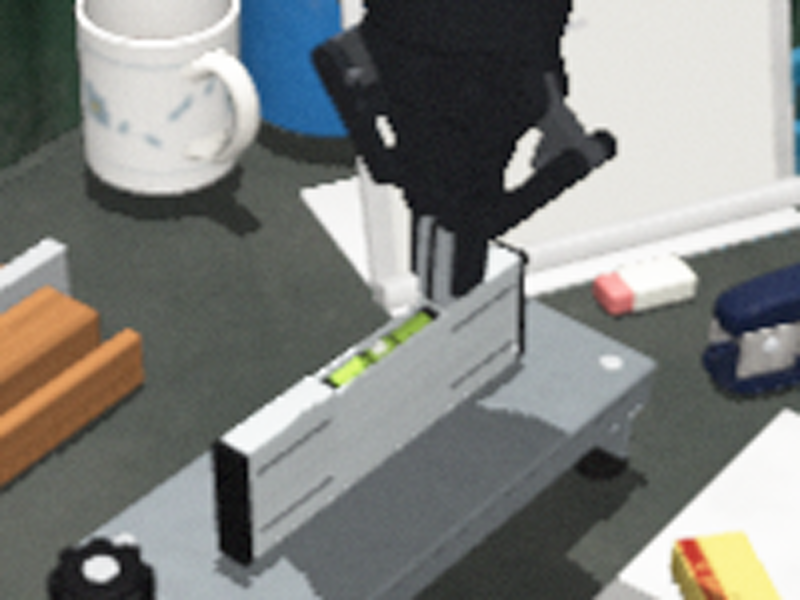

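The wrist force dragged the bar's top about 2 mm in +x, and the scene view shows it leaning slightly. I'll shift the tool back under contact to square it up.

```bash
python3 -m crank '[[[-1,0,0,-0.1,0],[-1,0,0,-0.1,0],[-1,0,0,0,0],[-1,0,0,0,0]]]';python3 -c "
from h import *
rep();print(Rt().round(4)[0])
f=snap('scene','s23',(230,140,430,290),4)
f=snap('wrist','w23',(180,100,380,250),4)"
```

```text
time: 23.52
tool_pos: [0.4287, 0.0865, 0.107]
tool_rot: [-0.489, 0.487, -0.51, 0.513]
contact_force: [-3.5, -1.7, 13.3]
gripper_width: 0.004
t 23.52 p [0.4287 0.0865 0.107 ] zyaw -2.7 F [-3.5 -1.7 13.3] w 0.004 q [ 0.03 -0.31  2.16 -0.    1.29  0.08]
[-0.0471  0.0051  0.9989]
```

View pics/s23.png

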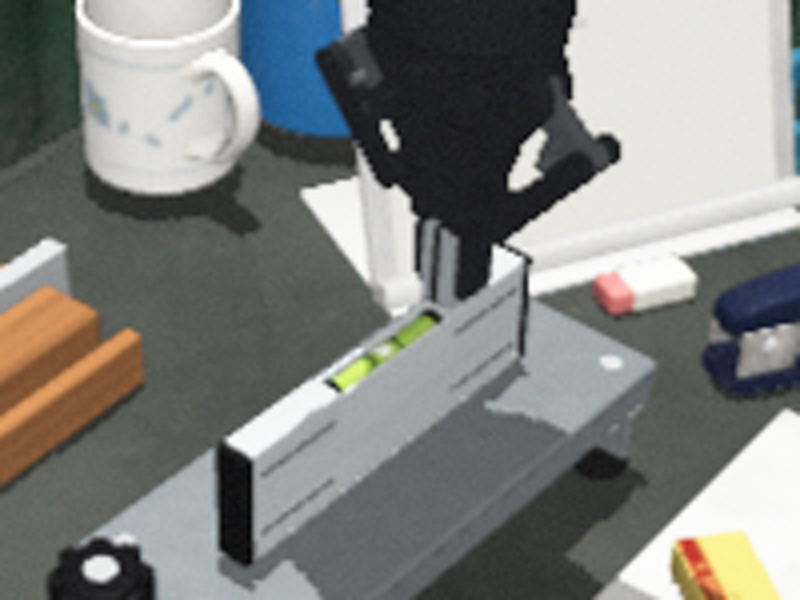

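View pics/w23.png

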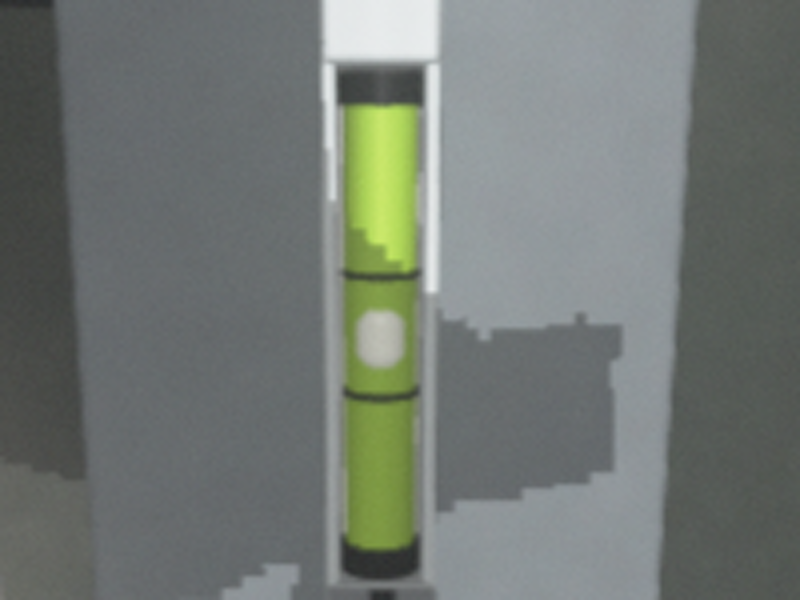

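Upright again, and the bubble is still centred. I'll relieve the remaining side force and press a bit more.

```bash
python3 -m crank '[[[-1,0,0,-0.06,0],[-1,0,0,0,0],[-1,0,0,0,0]]]';python3 -m crank '[[[-1,0,0.05,-0.05,0],[-1,0,0.05,-0.04,0],[-1,0,0,0,0],[-1,0,0,0,0]]]'; python3 -c "
from h import *
rep();print(Rt().round(4)[0])
f=snap('scene','s24',(230,140,430,290),4)
f=snap('wrist','w24',(180,100,380,250),4)"
```

```text
time: 24.0
tool_pos: [0.4283, 0.0866, 0.107]
tool_rot: [-0.489, 0.487, -0.51, 0.513]
contact_force: [-2.2, -1.6, 12.2]
gripper_width: -0.003
time: 24.5
tool_pos: [0.4283, 0.0866, 0.1069]
tool_rot: [-0.49, 0.486, -0.51, 0.514]
contact_force: [-1.1, -0.3, 14.9]
gripper_width: 0.0
t 24.5 p [0.4283 0.0866 0.1069] zyaw -2.7 F [-1.1 -0.3 14.9] w 0.0 q [ 0.03 -0.32  2.16 -0.    1.29  0.08]
[-0.0471  0.0078  0.9989]
```

View pics/s24.png

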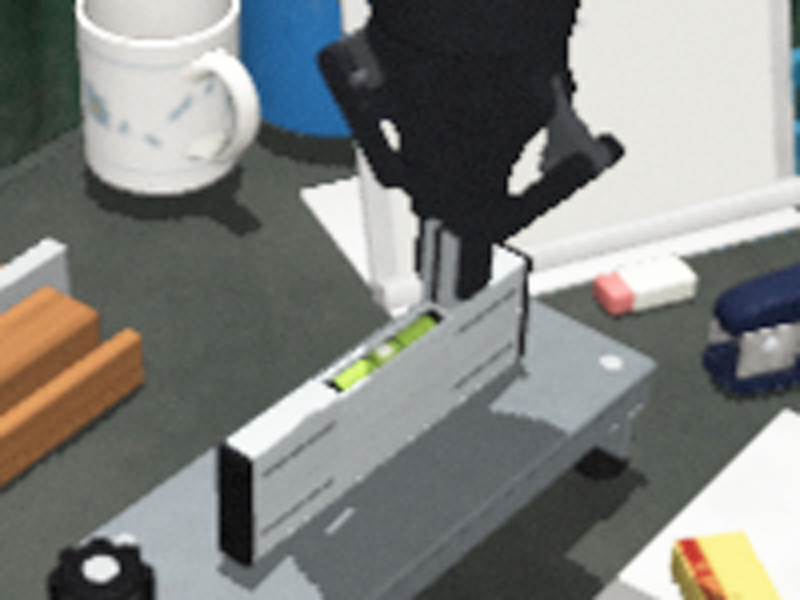

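View pics/w24.png

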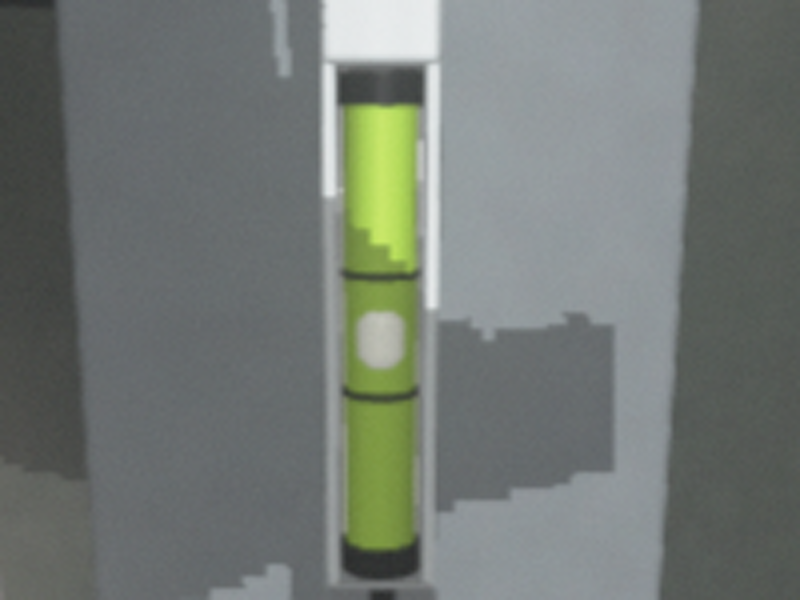

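```bash
python3 -m crank '[[[-1,0,0.08,-0.08,0],[-1,0,0.08,-0.07,0],[-1,0,0,0,0],[-1,0,0,0,0]]]';python3 -m crank '[[[-1,0,0.08,-0.08,0],[-1,0,0,0,0],[-1,0,0,0,0],[-1,0,0,0,0],[-1,0,0,0,0],[-1,0,0,0,0]]]'; python3 -c "
from h import *
rep();print(Rt().round(4)[0])
f=snap('scene','s25',(230,140,430,290),4)
f=snap('wrist','w25',(180,100,380,250),4);rep()"
```

```text
time: 25.1
tool_pos: [0.4282, 0.0866, 0.1069]
tool_rot: [-0.491, 0.485, -0.509, 0.515]
contact_force: [0.9, -2.1, 19.8]
gripper_width: -0.0
time: 25.85
tool_pos: [0.4282, 0.0866, 0.1069]
tool_rot: [-0.491, 0.485, -0.508, 0.515]
contact_force: [-0.4, -1.7, 21.9]
gripper_width: 0.0
t 25.85 p [0.4282 0.0866 0.1069] zyaw -2.7 F [-0.4 -1.7 21.9] w 0.0 q [ 0.03 -0.32  2.16 -0.    1.29  0.08]
[-0.0471  0.013   0.9988]
t 25.95 p [0.4282 0.0866 0.1069] zyaw -2.7 F [ 0.1 -2.2 21.4] w 0.002 q [ 0.03 -0.32  2.16 -0.    1.29  0.08]
```

View pics/s25.png

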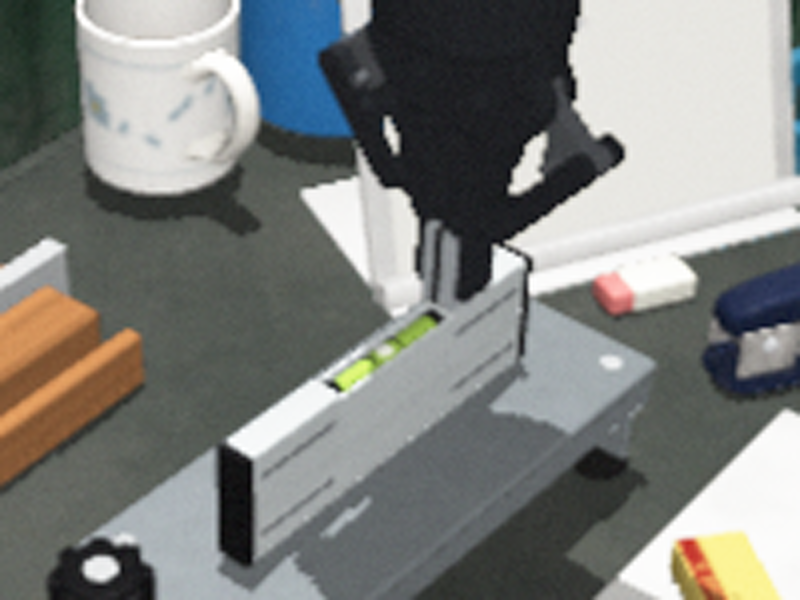

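View pics/w25.png

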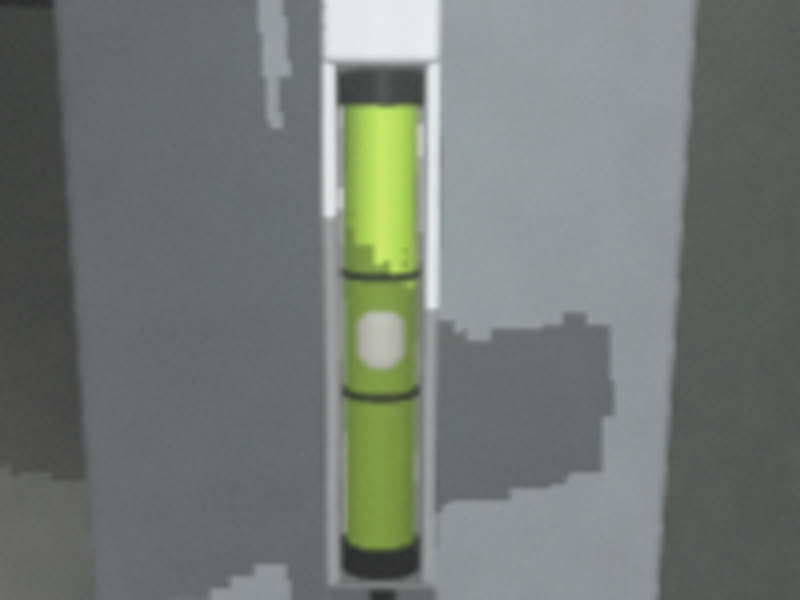

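Everything is steady. Downforce is about 22 N with almost no side force, the bar is upright, and the bubble is at 340 between lines 275 and 395 (about 0.6 mm off centre). Handing in.

```bash
python3 -c "
from h import *
rep();print(job_done())"
```

```text
t 25.95 p [0.4282 0.0866 0.1069] zyaw -2.7 F [ 0.1 -2.2 21.4] w 0.002 q [ 0.03 -0.32  2.16 -0.    1.29  0.08]
the job is handed in; nothing more can be done
None
```

The shelf is level, and the shut fingers are still pressing the spirit level onto it with the bubble between the lines. I handed the job in at 26 s; it returned no verdict.

- **What I did:** I lifted the level straight out of its slot and stood it lengthwise in the middle of the shelf. I let go and moved clear, then turned the knob clockwise 130° in one grip. The fingers now press on the solid metal 40 mm from the level's middle, so the vial stays visible.
- **Last checks:** The fingers press down with about 21 N, with about 2 N of side force. The bar is upright, and the bubble is about 0.6 mm from centre, well inside the 2.5 mm allowed. In the last picture (scene camera, cropped to the work area) the straightedge is in the rack, and the mug and eraser are where they were. The clip box and coin rolls were outside that crop.
- **What went wrong:** On the first press the arm gave way slightly and leaned the level's top about 2 mm. I moved the tool back and the pictures show it upright again; the bubble stayed between the lines throughout.
- **Disagreement:** The cameras differed by 2 to 3 mm on the level's position, so I used the close-up wrist view for the grasp.

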